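# Make up two compass kits in their fitted trays

## Task

Make up the two compass kits from the stock on the bench, each thing seated flat in its pocket: the three-pocket tray gets the azimuth ring, the longest magnet bar and the squat lamp housing; the two-pocket tray gets the shortest magnet bar and the tall lamp housing. Bars lie along the long slots and lamps stand upright as you find them; set everything down, do not drop it or knock it about. Leave the middle-length bar, the domed cover and the walnut pelorus base where they are.

Things in the scene. Friction and masses are not known exactly. Their poses are not given: they have to be found in the camera images.
- tray_three: Fixed plywood kit tray with THREE pockets, 190 (its x, away from the robot) x 230 (y) x 10 mm. Origin: centre of underside. Pockets 6 mm deep, grey floors 4 mm above the bench: bar slot 36 (x) x 160 (y) mm centred at x -65, y 0 mm; 114 mm round pocket at x +26, y -46, for the azimuth ring; 60 mm round pocket at x +26, y +66, for a lamp.
- tray_two: Fixed plywood kit tray with TWO pockets, 140 (its x, away from the robot) x 190 (y) x 10 mm. Origin: centre of underside. Pockets 6 mm deep, grey floors 4 mm above the bench: bar slot 36 (x) x 160 (y) mm centred at x -40, y 0 mm, longer than the shortest bar needs; 60 mm round pocket at x +26, y +48, for a lamp.
- azimuth_ring: Pewter azimuth ring: graduated flat ring 96 mm outside, 76 mm inside, 10 mm high, a 14 mm wide bridge bar across it (along its x), two folded sight vanes on the rim (top at 12.5 mm) and at its centre an upright finger knob, 16 mm diameter, from 10 to 37 mm above the underside, to lift it by. About 180 g. Origin: centre of underside; z up.
- magnet_long: The LONGEST of three magnet bars. Red-painted square-edged bar magnet with bare ends, 140 mm long (its own x axis), 18 mm wide (y), 14 mm high (z), about 200 g, lying flat on the bench. Origin: centre of its underside.
- magnet_middle: The MIDDLE-LENGTH of three magnet bars, a spare that stays where it lies. Red-painted square-edged bar magnet with bare ends, 100 mm long (its own x axis), 18 mm wide (y), 14 mm high (z), about 150 g, lying flat on the bench. Origin: centre of its underside.
- magnet_short: The SHORTEST of three magnet bars. Red-painted square-edged bar magnet with bare ends, 66 mm long (its own x axis), 18 mm wide (y), 14 mm high (z), about 100 g, lying flat on the bench. Origin: centre of its underside.
- lamp_tall: The TALL of two brass bayonet lamp housings, 70 mm high, standing upright: spigot at the foot 38 mm diameter, 17 mm high, with two small side pins; collar 44 mm across at 17 to 22 mm; then a round body 34 mm diameter up to the top, amber window in its side. About 160 g. Origin: centre of underside; z up.
- lamp_squat: The SQUAT of two brass bayonet lamp housings, 40 mm high, standing upright: spigot at the foot 38 mm diameter, 17 mm high, with two small side pins; collar 52 mm across at 17 to 21 mm; then a knurled body 42 mm diameter up to the top, amber window on top. About 150 g. Origin: centre of underside; z up.
- dome_cover: Clear domed acrylic compass cover with a brass rim 110 mm across, 53 mm high, lying rim down; a bystander to be left alone. Origin: centre of its underside.
- pelorus_base: Walnut pelorus base 130 by 130 mm, 33 mm high, with a brass centre pin up to 51 mm, a bystander to be left alone. Origin: centre of its underside.
There are look-alikes about, which are no part of the job. Leave any blue look-alike of the lamp_squat alone.

How it is judged:
By the outcome, as a careful person would: the job done as asked, in the order asked, and still so for the second after the job is handed in, with the robot touching nothing.
It also fails if it takes over 115 s, if anything falls off the work surface, if the arm or the gripper's body presses on something with over 40 N, if the wrist force passes 120 N, or if a joint passes its speed limit or range.

## Robot

A 6-joint arm with a two-finger parallel gripper is mounted at the origin on the work surface. World frame = base frame: x ahead of the robot, y to its left, z up, the work surface at z = 0. Lengths are in mm, angles in rad, forces in N, time in s.
With the tool pointing down it reaches from about 375 to 900 mm from the base axis. Payload 3.1 kg.
Tool frame: the origin (TCP) lies at the very end of the fingers, on their centre line; the grasp point (between the pads) lies 19 mm behind it; z points along the fingers, y is the line along which they close (so a half turn about z gives the same grasp; the last joint's range is limited). The gripper opens to 85 mm and grips with 20 to 120 N. Pads are 22 mm wide; open, the fingers measure 114 mm over their backs; the gripper's body (76 mm by 85 mm) begins 54 mm behind the grasp point. The pads swing forward as they close: fully open they stand 13 mm farther back than shut.
Start: joints at [-1.389, 0.527, 1.433, -0, 1.181, -0.178], TCP at [220.661, -584.727, 231.31] pointing down, gripper open.
Joint ranges: [-3.08, 3.08], [-0.75, 2.2], [0.22, 2.44], [-1.43, 4.57], [0, 2.65], [-2.85, 2.85]. Speed limits (rad/s): [2.79, 2.79, 3.14, 3.14, 3.14, 3.14].

## Interface

Orientations are given as [roll, pitch, yaw] about the fixed x, y, z axes, in that order (R = Rz(yaw) Ry(pitch) Rx(roll)).
In Python, from station import ctrl gives the robot as it stands.
- The arm moves only by the tool step_arm, never from a script. Its argument "moves" is a list that holds one entry, the list of rows, each a list of 7 numbers: the finger opening in m, from 0 to 0.0854, then the shift along the world's x, y, z in m, then the turn, a rotation vector about the world's x, y, z in degrees. In form: [[[gripper, tx, ty, tz, wx, wy, wz], ...]]. A call has 1 to 12 rows; each row shifts and turns the commanded pose from where the row before left it; what a row does not reach is not made up. A row lasts 1/12 s, in which the tool goes at most 41.7 mm and 7.16 degrees, less where a joint would pass 70% of its speed; a pose out of reach is approached as far as the arm can. A call is refused whole if a number of a shift passes 0.0417 or a number of a turn 7.16, either way. A call with a gripper value outside its range is refused whole. The fingers move at their own pace and stop on an object; "squeeze" is the grip in N (left out, the last holds). Time passes only in rows, so rows that do not move let the fingers close. It gives the time, the measured TCP pose, the force, the opening and the grip force at its end, in the units of the state.
- ctrl.read_state(): the state, without advancing time (a new reading comes with each control period).
- ctrl.read_camera(name): name is "scene" or "top" or "wrist"; returns the picture (384x512x3 uint8, red, green, blue); there is no depth.
- ctrl.get_calibration(name): a dict with "vertical_fov" (degrees; the focal length in pixels is half the picture's height over the tangent of half this angle, whatever the lens; pixels are square), "cx", "cy" (the principal point, pixels), "extrinsics" (4x4, takes a point from camera to world coordinates); the wrist camera has in their place "tool_from_camera" (4x4, takes a point from camera to tool coordinates, whose origin is the TCP and whose axes are the flange's). Camera axes: x right, y up, looking along -z (the intrinsics and any distortion apply to the point x, -y, -z); pixel columns grow to the right and rows downward; lengths in mm; the calibration is good to about 2 mm. A picture is of the moment at which its call begins: read the wrist's pose just before it. get_calibration takes no time and is no camera call.
- ctrl.finish_job(): hands the job in; it is judged then, once.
The state is a dict: "t": time; "joint_pos": joint angles; "dq": joint speeds; "joint_efforts": joint torques, N m; "tool_pos": TCP position; "tool_rot": TCP orientation; "ft_force": force on the tool from outside, world axes, zero at the start; "wrist_torque": the same for the moment, N m; "gripper_width": finger opening in mm; "gripper_force": force on a finger pad.
Only numpy, scipy, OpenCV 4.12 (cv2) and the standard library are available. Lean on these libraries where they do the work, as an engineer would, in place of code of your own. Each camera call takes 0.05 s, during which the arm holds its last target. There are 200 camera calls.

## Working session

There is one attempt and no reset: what is moved stays moved. The work goes in short steps, Python scripts to look and compute and a tool call to move; the robot and the scene stay as the last step left them, time stands still between calls to the robot, and variables do not carry over. Pictures are saved under pics/ and viewed, at most 14 in all, crops included, and the job is handed in when it is done.

Besides the shell and the picture viewer there is one more tool, called as name(argument=value, ...), one argument or row to a line, values as JSON. step_arm: Moves the arm, as the interface text tells. Its arguments: {"type":"object","properties":{"moves":{"type":"array","items":{"type":"array","items":{"type":"array","items":{"type":"number"}}}},"squeeze":{"type":"number"}},"required":["moves"]}

```bash
mkdir -p pics; ls; python3 - <<'E'
from station import ctrl
import cv2, json
s=ctrl.read_state(); print(s)
for n in("top","scene","wrist"):
    im=ctrl.read_camera(n); cv2.imwrite(f"pics/{n}0.png",im[:,:,::-1])
    c=ctrl.get_calibration(n); print(n,c)
E
```

```text
pics
{'t': 0.0, 'joint_pos': array([-1.38851820e+00,  5.28462235e-01,  1.43392582e+00,  4.82960129e-06,
        1.18137555e+00, -1.78520385e-01]), 'dq': array([ 0.00011226,  0.00107546,  0.00011843,  0.00076292,  0.0012302 ,
       -0.00053927]), 'joint_efforts': array([ 1.21073033e-03, -4.42341757e+01, -1.78024864e+01, -2.76264664e-04,
        8.47419753e-03, -3.57602225e-06]), 'tool_pos': array([ 220.5224282 , -584.03223363,  230.32854437]), 'tool_rot': array([-3.13945699e+00, -3.89897034e-04,  3.60796254e-01]), 'ft_force': array([-0.18387268, -0.30521084, -1.00047034]), 'wrist_torque': array([-0.00960189, -0.01918223,  0.00447852]), 'gripper_force': 0.0, 'gripper_width': 85.70707398603422}
top {'vertical_fov': 46.821740699700214, 'cx': 261.1657926246012, 'cy': 191.72754202947021, 'extrinsics': array([[ 1.74757623e-02,  9.87443545e-01, -1.57002686e-01,
         3.63932506e+02],
       [-9.99773215e-01,  1.91690460e-02,  9.27724066e-03,
         8.33058732e+01],
       [ 1.21703431e-02,  1.56804953e-01,  9.87554601e-01,
         1.16746138e+03],
       [ 0.00000000e+00,  0.00000000e
[... 255 characters left out ...]
2841631e-01,  5.74419867e-01, -4.51407935e-01,
        -3.86147611e+02],
       [-1.42375126e-02,  6.28233442e-01,  7.77894618e-01,
         8.49389181e+02],
       [ 0.00000000e+00,  0.00000000e+00,  0.00000000e+00,
         1.00000000e+00]])}
wrist {'vertical_fov': 71.67790573410768, 'cx': 254.79948907656976, 'cy': 196.18319577235764, 'tool_from_camera': array([[ 1.16068264e-03,  9.49345050e-01,  3.14233399e-01,
         7.94928978e+01],
       [ 9.99999301e-01, -1.03168323e-03, -5.76827470e-04,
         4.26420817e-01],
       [-2.23418973e-04,  3.14233849e-01, -9.49345584e-01,
        -1.43504087e+02],
       [ 0.00000000e+00,  0.00000000e+00,  0.00000000e+00,
         1.00000000e+00]])}
```

```bash
python3 - <<'E'
import cv2
im=cv2.imread("pics/top0.png"); cv2.imwrite("pics/top0b.png",cv2.resize(im,(800,600),interpolation=cv2.INTER_CUBIC))
E
```

```text
(no output)
```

View pics/top0b.png

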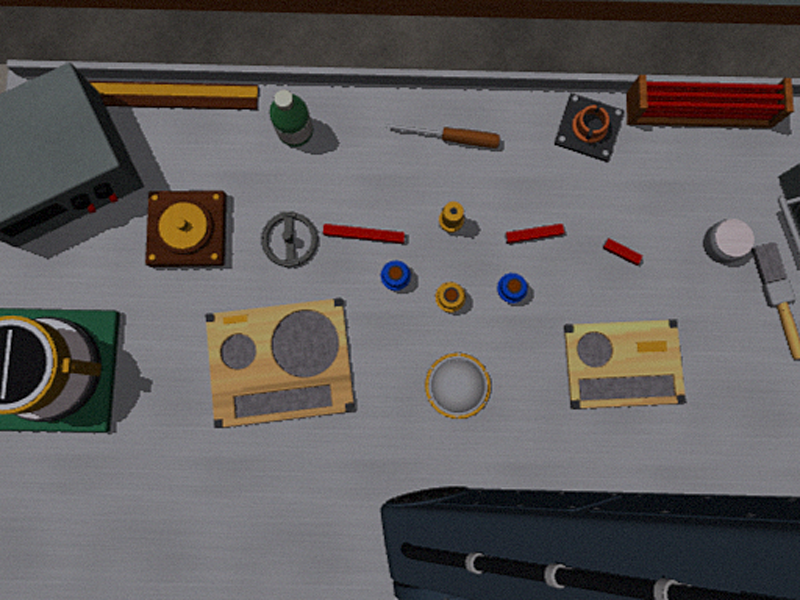

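View pics/scene0.png

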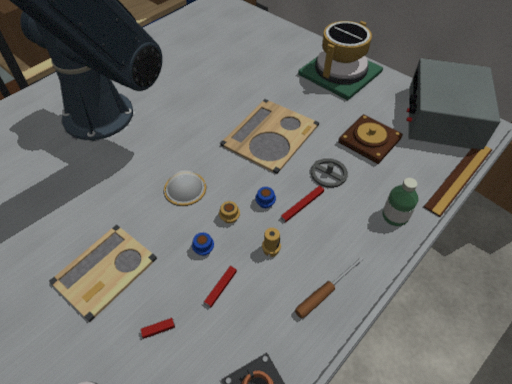

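The top view (800x600 px) shows:
- **Trays:** tray_three at (280,362) and tray_two at (626,363).
- **Ring and bars:** ring at (290,240). The bars are long (364,234), middle (535,234) and short (622,252).
- **Lamps:** tall brass at (452,217) and squat brass at (451,297). The blue look-alikes at (396,275) and (513,288) stay where they are.
- **Bystanders:** dome at (458,385) and walnut base at (186,228).

Next I measure by rays.

```bash
cat > h.py <<'E'
import numpy as np, cv2
from scipy.spatial.transform import Rotation as R
from station import ctrl
def pose(s):
    T=np.eye(4); T[:3,:3]=R.from_euler('xyz',s['tool_rot']).as_matrix(); T[:3,3]=s['tool_pos']; return T
def cam(n,s=None):
    c=ctrl.get_calibration(n); f=192/np.tan(np.radians(c['vertical_fov']/2))
    E=c['extrinsics'] if n!='wrist' else pose(s)@c['tool_from_camera']
    return f,c['cx'],c['cy'],np.array(E)
def ray(C,uv,z):
    f,cx,cy,E=C; uv=np.atleast_2d(uv).astype(float)
    d=np.c_[(uv[:,0]-cx)/f,-(uv[:,1]-cy)/f,-np.ones(len(uv))]@E[:3,:3].T
    o=E[:3,3]; return (o+d*((z-o[2])/d[:,2])[:,None])[:,:2]
def rect(C,mask_cnt,z):
    p=ray(C,mask_cnt.reshape(-1,2),z).astype(np.float32)
    (c,wh,a)=cv2.minAreaRect(p)
    if wh[0]<wh[1]: wh=wh[::-1]; a+=90
    a=(a+90)%180-90
    return np.round(c,1),np.round(wh,1),round(a,1)   # a: world angle of long side
def masks(im):
    h=cv2.cvtColor(im,cv2.COLOR_RGB2HSV); H,S,V=cv2.split(h)
    return dict(red=((H<6)|(H>174))&(S>170)&(V>60), brass=(H>12)&(H<30)&(S>150)&(V>60),
      wood=(H>10)&(H<32)&(S>60)&(V>110), blue=(H>105)&(H<130)&(S>150)&(V>60), grey=(S<50))
def comps(m,amin):
    m=cv2.morphologyEx(m.astype(np.uint8),cv2.MORPH_CLOSE,np.ones((3,3)))
    cs,_=cv2.findContours(m,cv2.RETR_EXTERNAL,cv2.CHAIN_APPROX_NONE)
    return [c for c in cs if cv2.contourArea(c)>amin]
E
python3 - <<'E'
from h import *
im=cv2.imread("pics/top0.png")[:,:,::-1].copy(); C=cam('top'); M=masks(im)
for k,z,a in(('red',14,30),('brass',30,60),('wood',10,500),('blue',30,60)):
    for c in comps(M[k],a):
        x,y,w,h=cv2.boundingRect(c)
        if y<110: continue
        print(k,(x+w//2,y+h//2),*rect(C,c,z))
# ring & pockets: dark grey
g=cv2.medianBlur(cv2.cvtColor(im,cv2.COLOR_RGB2GRAY),3)
wood=np.zeros(g.shape,np.uint8)
for c in comps(M['wood'],500):
    x,y,w,h=cv2.boundingRect(c)
    if y<180: continue
    wm=np.zeros(g.shape,np.uint8); cv2.drawContours(wm,[cv2.convexHull(c)],-1,1,-1); wm=cv2.erode(wm,np.ones((5,5)))
    hsv=cv2.cvtColor(im,cv2.COLOR_RGB2HSV)
    for p in comps((wm>0)&(hsv[:,:,1]<60),100): print('pocket',cv2.boundingRect(p),*rect(C,p,6))
sub=g[130:176,163:208]; print('ring bg',np.median(g[180:190,163:208]))
r=np.zeros(g.shape,bool); r[130:178,160:208]=g[130:178,160:208]<85
for c in comps(r,300): print('ring',cv2.minEnclosingCircle(c),cv2.boundingRect(c),*rect(C,c,10))
E
```

```text
red (398, 161) [ 639.3 -292.6] [66.1 16.2] 63.5
red (342, 149) [ 667.6 -142.5] [98.1 18. ] -79.2
red (233, 149) [661.6 151.6] [137.7  17.5] 85.3
brass (417, 222) [ 474.8 -330.1] [49.5 18.1] -88.9
brass (24, 233) [431.7 675.6] [159.5 118.2] 6.2
brass (505, 212) [ 505.  -560.4] [91.  16.8] 10.4
brass (288, 190) [550.7   2.9] [47.4 46.9] 1.1
brass (289, 139) [689.1   2.7] [52.1 39.8] 0.3
brass (115, 145) [665.4 456.2] [82.8 81.2] -41.1
wood (400, 233) [ 447.7 -291. ] [190.9 139.9] -86.2
wood (179, 232) [439.6 286.4] [230.2 189.8] -81.9
wood (117, 144) [670.1 462.1] [78.1 77.4] 3.6
blue (327, 184) [569.3 -99.5] [47.9 47.2] 45.1
blue (253, 176) [586.   94.7] [47.9 47. ] 1.2
pocket (371, 240, 61, 16) [ 407.8 -294. ] [157.5  34.1] -86.3
pocket (370, 213, 21, 22) [ 470.1 -241.7] [55.8 52.8] -1.2
pocket (150, 247, 62, 20) [375.3 277.3] [158.3  34.3] -82.1
pocket (142, 214, 22, 22) [456.5 355. ] [55.2 54.9] -88.9
pocket (174, 199, 43, 42) [471.9 244.6] [110.2 107.8] -88.9
ring bg 128.0
ring ((185.5, 153.5), 18.66825294494629) (167, 136, 38, 36) [648.8 277.3] [98.4 94.3] 64.4
```

step_arm(
  moves=[
    [[0.045,0.0165,0.0331,-0.003,0,0,2.5],[0.045,0.0165,0.0331,-0.003,0,0,2.5],[0.045,0.0165,0.0331,-0.003,0,0,2.5],[0.045,0.0165,0.0331,-0.003,0,0,2.5],[0.045,0.0165,0.0331,-0.003,0,0,2.5],[0.045,0.0165,0.0331,-0.003,0,0,2.5],[0.045,0.0165,0.0331,-0.003,0,0,2.5],[0.045,0.0165,0.0331,-0.003,0,0,2.5],[0.045,0.0165,0.0331,-0.003,0,0,2.5],[0.045,0.0165,0.0331,-0.003,0,0,2.5],[0.045,0.0165,0.0331,-0.003,0,0,2.5],[0.045,0.0165,0.0331,-0.003,0,0,2.5]],
  ],
  squeeze=40,
)

```text
t: 1.15
tool_pos: [419.0, -185.8, 195.2]
tool_rot: [-3.142, -0.0, 0.886]
ft_force: [0.9, -1.0, -0.0]
gripper_width: 44.9
gripper_force: 0.0
```

step_arm(
  moves=[
    [[0.045,0.0165,0.0331,-0.003,0,0,2.5],[0.045,0.0165,0.0331,-0.003,0,0,2.5],[0.045,0.0165,0.0331,-0.003,0,0,2.5],[0.045,0.0165,0.0331,-0.003,0,0,2.5],[0.045,0.0165,0.0331,-0.003,0,0,2.5],[0.045,0.0165,0.0331,-0.003,0,0,2.5],[0.045,0.0165,0.0331,-0.003,0,0,2.5],[0.045,0.0165,0.0331,-0.003,0,0,2.5],[0.045,0.0165,0.0331,-0.003,0,0,2.5],[0.045,0.0165,0.0331,-0.003,0,0,2.5],[0.045,0.0165,0.0331,-0.003,0,0,2.5],[0.045,0.0165,0.0331,-0.003,0,0,2.5]],
  ],
)

```text
t: 2.15
tool_pos: [616.9, 211.5, 158.8]
tool_rot: [-3.141, 0.0, 1.411]
ft_force: [-0.2, -0.0, -0.8]
gripper_width: 45.1
gripper_force: 0.0
```

step_arm(
  moves=[
    [[0.045,0.0165,0.0331,-0.003,0,0,2.5],[0.045,0.016,0.0331,-0.003,0,0,2.0],[0.045,0,0,0,0,0,0],[0.045,0,0,0,0,0,0]],
  ],
)

```text
t: 2.48
tool_pos: [648.9, 277.8, 152.1]
tool_rot: [-3.141, 0.0, 1.489]
ft_force: [-0.7, -0.0, 0.0]
gripper_width: 44.5
gripper_force: 0.0
```

```bash
python3 - <<'E'
from h import *
s=ctrl.read_state(); im=ctrl.read_camera('wrist'); C=cam('wrist',s); np.save('s1.npy',s,allow_pickle=True)
cv2.imwrite('pics/w1.png',im[:,:,::-1])
for c in comps(masks(im)['red'],200): print('red',cv2.boundingRect(c),*rect(C,c,14))
g=cv2.medianBlur(cv2.cvtColor(im,cv2.COLOR_RGB2GRAY),5)
ci=cv2.HoughCircles(g,cv2.HOUGH_GRADIENT,1.5,60,param1=120,param2=40,minRadius=30,maxRadius=70)
print(ci); 
if ci is not None:
    for c in ci[0][:4]: print(c, ray(C,c[:2],10))
E
```

```text
red (267, 230, 16, 94) [661.9 153.5] [135.7  15.9] 85.0
[[[257.25     179.25      41.7     ]
  [113.25     210.75      53.85    ]
  [ 69.75     117.75      35.1     ]
  [255.75     276.75      55.949997]]]
[257.25 179.25  41.7 ] [[651.04840803 282.53055092]]
[113.25 210.75  53.85] [[482.59065748 258.40754462]]
[ 69.75 117.75  35.1 ] [[463.27307904 363.23192995]]
[255.75     276.75      55.949997] [[639.39553823 156.51019334]]
```

View pics/w1.png

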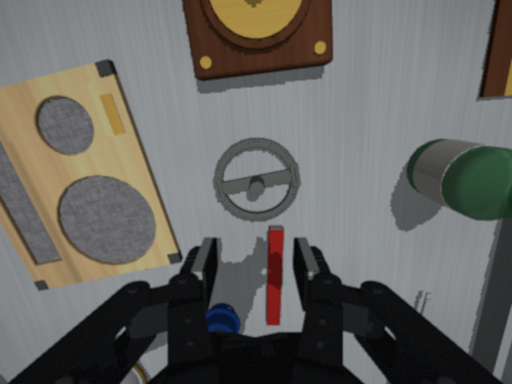

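The wrist view shows the ring at (257,179) with its knob at about (256,184), and the long bar at (275,276), so both are confirmed. I refine the ring centre with a mask in the wrist and top views.

```bash
python3 - <<'E'
from h import *
s=np.load('s1.npy',allow_pickle=True).item(); C=cam('wrist',s)
def ringfit(g,C,box,thr):
    x,y,w,h=box; m=np.zeros(g.shape,bool); m[y:y+h,x:x+w]=g[y:y+h,x:x+w]<thr
    c=max(comps(m,100),key=cv2.contourArea); p=ray(C,c.reshape(-1,2),9).astype(np.float32)
    print('outer',cv2.minEnclosingCircle(p),cv2.fitEllipse(p))
    cs,hi=cv2.findContours(m.astype(np.uint8),cv2.RETR_CCOMP,cv2.CHAIN_APPROX_NONE)
    inner=np.vstack([k for k,q in zip(cs,hi[0]) if q[3]>=0 and cv2.contourArea(k)>60])
    print('inner',cv2.minEnclosingCircle(ray(C,inner.reshape(-1,2),9).astype(np.float32)))
g=cv2.medianBlur(cv2.cvtColor(cv2.imread('pics/w1.png'),6),3)
for t in(65,80,90): ringfit(g,C,(205,130,105,98),t)
g=cv2.cvtColor(cv2.imread('pics/top0.png'),6)
ringfit(g,cam('top'),(160,130,47,47),80)
E
```

```text
Traceback (most recent call last):
ValueError: max() iterable argument is empty
```

```bash
python3 - <<'E'
from h import *
s=np.load('s1.npy',allow_pickle=True).item(); C=cam('wrist',s)
def ringfit(g,C,box,thr):
    x,y,w,h=box; m=np.zeros(g.shape,bool); m[y:y+h,x:x+w]=g[y:y+h,x:x+w]<thr
    k=comps(m,50)
    if not k: return
    p=ray(C,max(k,key=cv2.contourArea).reshape(-1,2),9).astype(np.float32)
    print(thr,'outer',cv2.minEnclosingCircle(p))
    cs,hi=cv2.findContours(m.astype(np.uint8),cv2.RETR_CCOMP,cv2.CHAIN_APPROX_NONE)
    inner=[k for k,q in zip(cs,hi[0]) if q[3]>=0 and cv2.contourArea(k)>60]
    if inner: print('inner',cv2.minEnclosingCircle(ray(C,np.vstack(inner).reshape(-1,2),9).astype(np.float32)))
g=cv2.medianBlur(cv2.cvtColor(cv2.imread('pics/w1.png'),6),3); print(np.median(g[130:225,210:305]))
for t in(80,95,105): ringfit(g,C,(205,130,105,98),t)
g=cv2.cvtColor(cv2.imread('pics/top0.png'),6)
for t in (80,95): ringfit(g,cam('top'),(160,130,47,47),t)
E
```

```text
141.0
80 outer ((652.4998779296875, 278.84326171875), 42.4018440246582)
95 outer ((649.4054565429688, 279.6152648925781), 48.43071746826172)
inner ((649.4200439453125, 280.3536376953125), 38.043575286865234)
105 outer ((649.1536865234375, 280.56451416015625), 48.935516357421875)
inner ((649.4700317382812, 280.9256896972656), 37.87088394165039)
80 outer ((650.569580078125, 274.0698547363281), 52.763336181640625)
inner ((647.232666015625, 276.0162658691406), 40.18532180786133)
95 outer ((652.0147705078125, 274.1586608886719), 53.031890869140625)
inner ((648.5393676757812, 277.75726318359375), 39.39609909057617)
```

step_arm(
  moves=[
    [[0.045,0.0005,0.0017,-0.03,0,0,0],[0.045,0,0,-0.035,0,0,0],[0.045,0,0,-0.03,0,0,0],[0.045,0,0,-0.02,0,0,0],[0.045,0,0,-0.014,0,0,0],[0.045,0,0,-0.007,0,0,0],[0.005,0,0,0,0,0,0],[0.005,0,0,0,0,0,0],[0.005,0,0,0,0,0,0],[0.005,0,0,0,0,0,0],[0.005,0,0,0,0,0,0],[0.005,0,0,0,0,0,0]],
  ],
  squeeze=40,
)

```text
t: 3.53
tool_pos: [650.7, 277.7, 18.9]
tool_rot: [3.139, -0.001, 1.487]
ft_force: [-0.5, -0.9, 4.7]
gripper_width: 14.1
gripper_force: 39.4
```

step_arm(
  moves=[
    [[0.005,0,0,0.005,0,0,0],[0.005,0,0,0.01,0,0,0],[0.005,0,0,0.02,0,0,0],[0.005,0,0,0.025,0,0,0],[0.005,0,0,0,0,0,0]],
  ],
)

```text
t: 3.95
tool_pos: [653.0, 278.8, 83.0]
tool_rot: [3.132, -0.003, 1.487]
ft_force: [0.4, -0.9, -0.6]
gripper_width: 14.2
gripper_force: 39.2
```

```bash
python3 - <<'E'
from h import *
s=ctrl.read_state(); print(s['tool_pos'],s['ft_force'],s['gripper_width'],s['wrist_torque'])
im=ctrl.read_camera('wrist'); cv2.imwrite('pics/w2.png',im[:,:,::-1])
E
```

```text
[653.03720935 278.76188778  82.966117  ] [ 0.41166276 -0.90710889 -0.57817889] 14.175313587600833 [-0.02219389 -0.1195882   0.00822219]
```

View pics/w2.png

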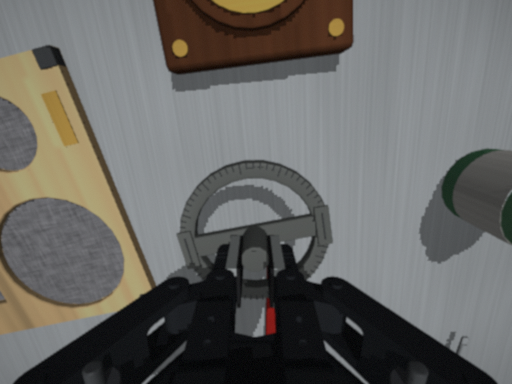

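The ring hangs level by its knob. I carry it over its pocket.

step_arm(
  moves=[
    [[0.005,-0.015,-0.003,0,0,0,0],[0.005,-0.03,-0.006,0,0,0,0],[0.005,-0.03,-0.006,0,0,0,0],[0.005,-0.03,-0.006,0,0,0,0],[0.005,-0.03,-0.006,0,0,0,0],[0.005,-0.03,-0.006,-0.01,0,0,0],[0.005,-0.016,-0.003,-0.02,0,0,0],[0.005,0,0,-0.01,0,0,0],[0.005,0,0,0,0,0,0]],
  ],
)

```text
t: 4.75
tool_pos: [466.1, 241.0, 35.0]
tool_rot: [-3.136, 0.002, 1.487]
ft_force: [-0.4, -0.6, -1.7]
gripper_width: 14.2
gripper_force: 39.3
```

step_arm(
  moves=[
    [[0.005,0,0,0,0,0,0],[0.005,0,0,0,0,0,0],[0.005,0,0,0,0,0,0]],
  ],
)

```text
t: 5.0
tool_pos: [470.9, 242.0, 37.8]
tool_rot: [3.139, -0.001, 1.486]
ft_force: [0.1, 0.2, -1.9]
gripper_width: 14.5
gripper_force: 39.3
```

step_arm(
  moves=[
    [[0.005,0.001,0.001,-0.004,0,0,0],[0.005,0,0,-0.004,0,0,0],[0.005,0,0,-0.003,0,0,0],[0.005,0,0,-0.002,0,0,0],[0.005,0,0,0,0,0,0],[0.005,0,0,0,0,0,0]],
  ],
)

```text
t: 5.5
tool_pos: [469.5, 242.5, 24.1]
tool_rot: [-3.141, 0.0, 1.487]
ft_force: [0.3, 0.4, -2.2]
gripper_width: 14.3
gripper_force: 39.3
```

```bash
python3 - <<'E'
from h import *
im=ctrl.read_camera('top'); cv2.imwrite('pics/t2.png',cv2.resize(im[180:290,130:280,::-1],(750,550),interpolation=3))
s=ctrl.read_state(); print(s['tool_pos'],s['ft_force'],s['gripper_width'])
E
```

```text
[469.61314822 242.5739737   24.23486154] [-0.52673649  0.59576554 -1.98861668] 14.033652209974731
```

View pics/t2.png

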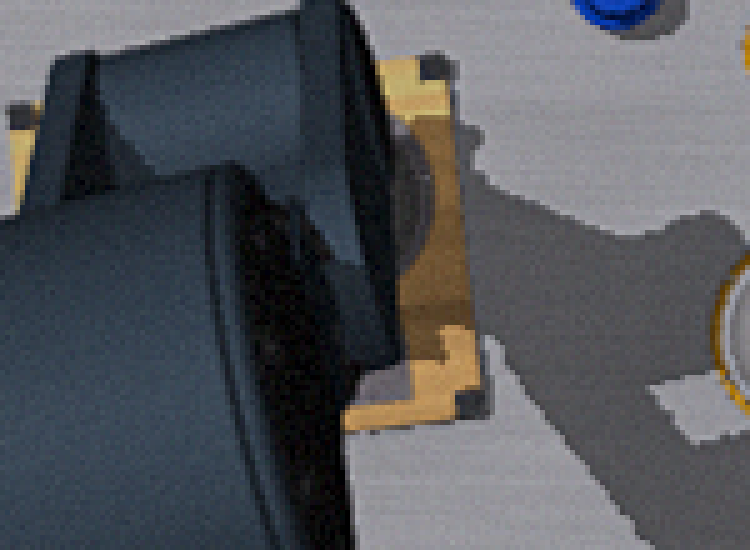

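The arm blocks the top view. The wrist force of -2 N is the ring's weight, so it still hangs free. I lower it gently to contact.

step_arm(
  moves=[
    [[0.005,0.001,0,-0.001,0,0,0],[0.005,0.001,0,-0.001,0,0,0],[0.005,0,0,-0.0005,0,0,0],[0.005,0,0,-0.0005,0,0,0],[0.005,0,0,0,0,0,0],[0.005,0,0,0,0,0,0]],
  ],
)

```text
t: 6.05
tool_pos: [471.2, 242.6, 22.8]
tool_rot: [-3.141, -0.0, 1.487]
ft_force: [-3.9, -1.1, 10.4]
gripper_width: 14.5
gripper_force: 40.6
```

Contact came at TCP z 22.8, where I expected the seat (22.9). I take off the load, release and rise.

step_arm(
  moves=[
    [[0.005,0,0,0.001,0,0,0],[0.018,0,0,0,0,0,0],[0.025,0,0,0,0,0,0],[0.035,0,0,0,0,0,0],[0.04,0,0,0,0,0,0],[0.04,0,0,0.01,0,0,0],[0.04,0,0,0.02,0,0,0],[0.04,0,0,0.035,0,0,0],[0.04,0,0,0.03,0,0,0],[0.04,0.02,-0.005,0.02,0,0,0],[0.04,0.03,-0.015,0.01,0,0,0],[0.04,0.035,-0.02,0,0,0,0]],
  ],
)

```text
t: 7.05
tool_pos: [557.6, 203.9, 151.5]
tool_rot: [3.137, -0.002, 1.49]
ft_force: [1.7, 0.0, -1.2]
gripper_width: 39.6
gripper_force: 0.0
```

```bash
cat >> h.py <<'E'
def wr(tag,dosave=True):
    s=ctrl.read_state(); im=ctrl.read_camera('wrist'); cv2.imwrite(f'pics/{tag}.png',im[:,:,::-1])
    print('tool',s['tool_pos'].round(1),np.degrees(s['tool_rot']).round(1),'w',round(s['gripper_width'],1)); return s,im,cam('wrist',s)
E
python3 - <<'E'
from h import *
s,im,C=wr('w3')
for c in comps(masks(im)['red'],200): print('red',cv2.boundingRect(c),*rect(C,c,14))
E
```

```text
tool [557.6 203.9 151.5] [ 1.797e+02 -1.000e-01  8.540e+01] w 39.6
red (336, 161, 28, 111) [661.3 153.7] [136.4  17. ] 85.0
```

View pics/w3.png

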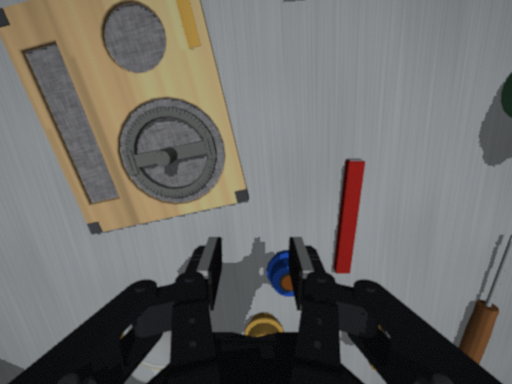

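The ring sits centred and flat in its pocket at (172,155). Next is the long bar at (350,216).

step_arm(
  moves=[
    [[0.04,0.02,-0.01,0,0,0,0],[0.04,0.03,-0.015,-0.01,0,0,0],[0.04,0.03,-0.015,-0.02,0,0,0],[0.04,0.018,-0.008,-0.03,0,0,0],[0.04,0.006,-0.002,-0.02,0,0,0],[0.04,0,0,-0.015,0,0,0],[0.04,0,0,-0.01,0,0,0],[0.04,0,0,0,0,0,0],[0.04,0,0,0,0,0,0],[0.04,0,0,0,0,0,0]],
  ],
)

```text
t: 7.93
tool_pos: [661.1, 153.0, 43.6]
tool_rot: [3.14, -0.0, 1.487]
ft_force: [-0.0, 0.7, -0.5]
gripper_width: 40.1
gripper_force: 0.0
```

step_arm(
  moves=[
    [[0.04,0,0,-0.01,0,0,0],[0.04,0,0,-0.012,0,0,0],[0.04,0,0,-0.008,0,0,0],[0.04,0,0,-0.004,0,0,0],[0.03,0,0,-0.0025,0,0,0],[0.025,0,0,0,0,0,0],[0.005,0,0,0,0,0,0],[0.005,0,0,0,0,0,0],[0.005,0,0,0,0,0,0],[0.005,0,0,0,0,0,0]],
  ],
  squeeze=60,
)

```text
t: 8.77
tool_pos: [660.4, 152.6, 5.7]
tool_rot: [-3.141, 0.0, 1.487]
ft_force: [0.4, -0.5, -2.6]
gripper_width: 15.8
gripper_force: 59.8
```

Gripped 1.5 mm too low for the tray's rim, so I regrip a little higher, then lift.

step_arm(
  moves=[
    [[0.024,0,0,0,0,0,0],[0.024,0,0,0.001,0,0,0],[0.024,0,0,0.001,0,0,0],[0.024,0,0,0,0,0,0],[0.005,0,0,0,0,0,0],[0.005,0,0,0,0,0,0],[0.005,0,0,0,0,0,0],[0.005,0,0,0,0,0,0]],
  ],
  squeeze=60,
)

```text
t: 9.43
tool_pos: [661.0, 152.6, 8.6]
tool_rot: [3.141, -0.0, 1.487]
ft_force: [-1.7, -0.2, 6.1]
gripper_width: 15.7
gripper_force: 59.6
```

step_arm(
  moves=[
    [[0.005,0,0,0.003,0,0,0],[0.005,0,0,0.006,0,0,0],[0.005,0,0,0.012,0,0,0],[0.005,0,0,0.02,0,0,0],[0.005,0,0,0.025,0,0,0],[0.005,0,0,0.025,0,0,0],[0.005,0,0,0.01,0,0,0],[0.005,0,0,0,0,0,0],[0.005,0,0,0,0,0,0],[0.005,0,0,0,0,0,0]],
  ],
)

```text
t: 10.27
tool_pos: [659.3, 152.4, 107.3]
tool_rot: [-3.139, 0.0, 1.486]
ft_force: [-0.5, 0.1, -2.0]
gripper_width: 15.5
gripper_force: 58.8
```

step_arm(
  moves=[
    [[0.005,-0.015,0.0066,0,0,0,1.3],[0.005,-0.03,0.0132,0,0,0,1.3],[0.005,-0.035,0.0154,0,0,0,1.3],[0.005,-0.035,0.0154,0,0,0,1.3],[0.005,-0.035,0.0154,0,0,0,1.3],[0.005,-0.035,0.0154,0,0,0,1.3],[0.005,-0.035,0.0154,0,0,0,1.3],[0.005,-0.03,0.0132,-0.01,0,0,1.3],[0.005,-0.02,0.0088,-0.015,0,0,1.3],[0.005,-0.015,0.0062,-0.02,0,0,1.2],[0.005,0,0,-0.015,0,0,0],[0.005,0,0,0,0,0,0]],
  ],
)

```text
t: 11.27
tool_pos: [371.9, 276.8, 45.7]
tool_rot: [-3.133, 0.002, 1.713]
ft_force: [0.6, 0.5, -1.6]
gripper_width: 15.7
gripper_force: 59.0
```

step_arm(
  moves=[
    [[0.005,0,0,0,0,0,0],[0.005,0,0,0,0,0,0],[0.005,0,0,0,0,0,0]],
  ],
)

```text
t: 11.52
tool_pos: [376.9, 277.6, 49.2]
tool_rot: [3.14, -0.0, 1.711]
ft_force: [-0.6, -1.2, -2.2]
gripper_width: 15.5
gripper_force: 59.0
```

```bash
python3 - <<'E'
from h import *
s,im,C=wr('w4')
z=s['tool_pos'][2]-8.3+14
for c in comps(masks(im)['red'],200): print('red',cv2.boundingRect(c),*rect(C,c,z))
E
```

```text
tool [376.9 277.6  49.2] [179.9  -0.   98. ] w 15.5
red (238, 130, 34, 207) [375.4 280.7] [132.5  17.1] -81.9
```

View pics/w4.png

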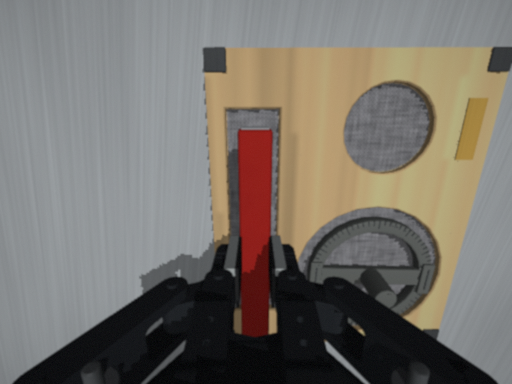

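The bar lines up over the slot and hangs level. I lower it.

step_arm(
  moves=[
    [[0.005,-0.0005,0,-0.008,0,0,0],[0.005,0,0,-0.01,0,0,0],[0.005,0,0,-0.008,0,0,0],[0.005,0,0,-0.004,0,0,0],[0.005,0,0,-0.003,0,0,0],[0.005,0,0,-0.002,0,0,0],[0.005,0,0,0,0,0,0],[0.005,0,0,0,0,0,0],[0.005,0,0,0,0,0,0]],
  ],
)

```text
t: 12.32
tool_pos: [375.3, 277.7, 14.0]
tool_rot: [3.141, -0.0, 1.712]
ft_force: [0.0, -1.0, -2.4]
gripper_width: 15.9
gripper_force: 59.0
```

step_arm(
  moves=[
    [[0.005,0,0,-0.0005,0,0,0],[0.005,0,0,-0.0005,0,0,0],[0.005,0,0,0,0,0,0]],
  ],
)

```text
t: 12.57
tool_pos: [375.2, 277.6, 12.9]
tool_rot: [3.141, -0.0, 1.712]
ft_force: [-0.3, 0.1, -2.5]
gripper_width: 15.8
gripper_force: 59.0
```

step_arm(
  moves=[
    [[0.005,0,0,-0.0005,0,0,0],[0.005,0,0,-0.0005,0,0,0],[0.005,0,0,0,0,0,0],[0.005,0,0,0,0,0,0]],
  ],
)

```text
t: 12.9
tool_pos: [375.3, 277.6, 12.5]
tool_rot: [3.141, -0.0, 1.712]
ft_force: [-0.9, -1.3, 5.3]
gripper_width: 15.7
gripper_force: 59.9
```

step_arm(
  moves=[
    [[0.02,0,0,0.0005,0,0,0],[0.025,0,0,0,0,0,0],[0.026,0,0,0.0005,0,0,0],[0.026,0,0,0.005,0,0,0],[0.026,0,0,0.015,0,0,0],[0.04,0,0,0.03,0,0,0],[0.07,0,0,0.035,0,0,0],[0.07,0.01,-0.016,0.03,0,0,0],[0.07,0.02,-0.03,0.02,0,0,0],[0.07,0.021,-0.033,0.01,0,0,0],[0.07,0.021,-0.033,0,0,0,0],[0.07,0.021,-0.033,0,0,0,0]],
  ],
)

```text
t: 13.9
tool_pos: [469.3, 131.3, 159.4]
tool_rot: [3.139, 0.0, 1.713]
ft_force: [0.1, 0.8, -0.5]
gripper_width: 70.2
gripper_force: 0.0
```

step_arm(
  moves=[
    [[0.07,0.021,-0.033,0,0,0,0],[0.07,0.021,-0.033,0,0,0,0],[0.07,0.021,-0.033,0,0,0,0],[0.07,0.016,-0.024,0,0,0,0],[0.07,0.006,-0.007,-0.01,0,0,0],[0.07,0,0,0,0,0,0],[0.07,0,0,0,0,0,0],[0.07,0,0,0,0,0,0]],
  ],
)

```text
t: 14.57
tool_pos: [551.2, 4.1, 147.4]
tool_rot: [-3.139, -0.001, 1.713]
ft_force: [-1.1, 1.2, 0.2]
gripper_width: 70.0
gripper_force: 0.0
```

```bash
python3 - <<'E'
from h import *
s,im,C=wr('w5')
for k,z in(('brass',21),('blue',21)):
  for c in comps(masks(im)[k],200): 
    p=cv2.minEnclosingCircle(ray(C,c.reshape(-1,2),z).astype(np.float32)); print(k,cv2.boundingRect(c),p)
E
```

```text
tool [551.2   4.1 147.4] [-1.798e+02 -1.000e-01  9.810e+01] w 70.0
brass (469, 218, 43, 69) ((833.516357421875, -34.17939376831055), 44.43425369262695)
brass (360, 188, 63, 53) ((700.407470703125, -4.42540168762207), 40.71788787841797)
brass (235, 167, 46, 46) ((553.5911865234375, 2.0911498069763184), 25.590742111206055)
brass (303, 91, 20, 22) ((592.2774047851562, 96.8404312133789), 9.70130729675293)
blue (239, 256, 42, 44) ((571.2508544921875, -105.95687866210938), 30.34146499633789)
blue (282, 74, 53, 56) ((587.6674194335938, 95.87010192871094), 25.26095962524414)
```

View pics/w5.png

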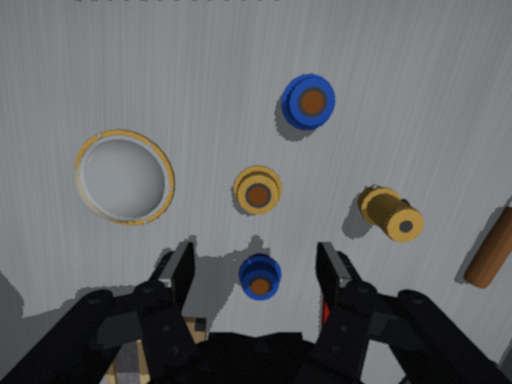

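Lamp candidates in the wrist view are brass (258,190) and two blue, (308,102) and (260,277). The brass one is meant: it has a wide collar, its amber window on top, and it is not blue. I refine its centre from the top window.

```bash
python3 - <<'E'
from h import *
s=ctrl.read_state(); C=cam('wrist',s); im=cv2.imread('pics/w5.png')[:,:,::-1].copy()
H,S,V=cv2.split(cv2.cvtColor(im,cv2.COLOR_RGB2HSV))
m=(H<14)&(S>100)&(V>50); m[:165]=0; m[215:]=0; m[:,:235]=0; m[:,282:]=0
for c in comps(m,50): print(cv2.minEnclosingCircle(c),cv2.minEnclosingCircle(ray(C,c.reshape(-1,2),40).astype(np.float32)))
c=[c for c in comps(masks(im)['brass'],200) if cv2.boundingRect(c)[0]==235][0].reshape(-1,2)
up=c[c[:,1]<188]; p=ray(C,up,21)
A=np.c_[2*p,np.ones(len(p))]; q=np.linalg.lstsq(A,(p**2).sum(1),rcond=None)[0]; print('collar',q[:2],np.sqrt(q[2]+q[0]**2+q[1]**2))
C=cam('top'); 
im=cv2.imread('pics/top0.png')[:,:,::-1].copy(); H,S,V=cv2.split(cv2.cvtColor(im,cv2.COLOR_RGB2HSV))
m=(H<14)&(S>100)&(V>50); m[:175]=0; m[205:]=0; m[:,:276]=0; m[:,300:]=0
for c in comps(m,10): print('top',cv2.minEnclosingCircle(ray(C,c.reshape(-1,2),40).astype(np.float32)))
E
```

```text
((257.6052551269531, 195.5), 9.72178840637207) ((553.3763427734375, 2.0786967277526855), 9.69335651397705)
collar [553.09008387   3.44748231] 23.73024005808914
top ((553.4898071289062, 2.4485020637512207), 9.55259895324707)
```

step_arm(
  moves=[
    [[0.07,0.002,-0.0017,-0.02,0,0,0],[0.07,0,0,-0.03,0,0,0],[0.07,0,0,-0.03,0,0,0],[0.07,0,0,-0.02,0,0,0],[0.07,0,0,-0.012,0,0,0],[0.07,0,0,-0.008,0,0,0],[0.07,0,0,-0.003,0,0,0],[0.07,0,0,0,0,0,0],[0.07,0,0,0,0,0,0],[0.07,0,0,0,0,0,0]],
  ],
)

```text
t: 15.45
tool_pos: [556.1, 0.8, 26.0]
tool_rot: [3.139, 0.001, 1.712]
ft_force: [-1.0, 0.6, -0.4]
gripper_width: 69.8
gripper_force: 0.0
```

step_arm(
  moves=[
    [[0.07,-0.0015,0.001,-0.002,0,0,0],[0.07,0,0,-0.0015,0,0,0],[0.07,0,0,0,0,0,0],[0.07,0,0,0,0,0,0],[0.07,0,0,0,0,0,0]],
  ],
)

```text
t: 15.87
tool_pos: [553.7, 1.8, 21.4]
tool_rot: [3.141, 0.0, 1.712]
ft_force: [-0.0, 0.4, -0.8]
gripper_width: 70.0
gripper_force: 0.0
```

step_arm(
  moves=[
    [[0.055,0,0,0.0005,0,0,0],[0.048,0,0,0,0,0,0],[0.044,0,0,0,0,0,0],[0.04,0,0,0,0,0,0],[0.03,0,0,0,0,0,0],[0.03,0,0,0,0,0,0],[0.03,0,0,0,0,0,0]],
  ],
  squeeze=40,
)

```text
t: 16.45
tool_pos: [553.9, 1.8, 22.1]
tool_rot: [3.141, 0.0, 1.712]
ft_force: [-0.6, -0.4, 5.1]
gripper_width: 40.9
gripper_force: 40.0
```

step_arm(
  moves=[
    [[0.03,0,0,0.003,0,0,0],[0.03,0,0,0.006,0,0,0],[0.03,0,0,0.012,0,0,0],[0.03,0,0,0.02,0,0,0],[0.03,0,0,0.015,0,0,0],[0.03,0,0,0.01,0,0,0],[0.03,0,0,0,0,0,0],[0.03,0,0,0,0,0,0]],
  ],
)

```text
t: 17.12
tool_pos: [554.0, 1.8, 88.6]
tool_rot: [3.14, 0.001, 1.712]
ft_force: [-0.4, 0.4, -0.6]
gripper_width: 40.6
gripper_force: 40.6
```

```bash
python3 - <<'E'
from h import *
s,im,C=wr('w6'); print(s['ft_force'],s['wrist_torque'])
E
```

```text
tool [554.    1.8  88.6] [179.9   0.   98.1] w 40.6
[-0.40390433  0.382633   -0.63320502] [ 0.06138676 -0.03579969  0.03354429]
```

View pics/w6.png

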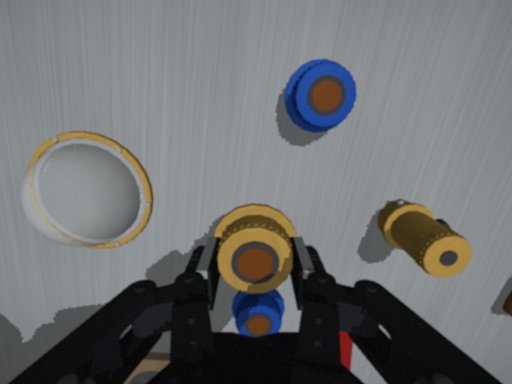

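step_arm(
  moves=[
    [[0.03,-0.0044,0.016,0,0,0,0],[0.03,-0.0089,0.032,0,0,0,0],[0.03,-0.0103,0.037,0,0,0,0],[0.03,-0.0103,0.037,0,0,0,0],[0.03,-0.0103,0.037,0,0,0,0],[0.03,-0.0103,0.037,0,0,0,0],[0.03,-0.0103,0.037,0,0,0,0],[0.03,-0.0103,0.037,0,0,0,0],[0.03,-0.0103,0.037,0,0,0,0],[0.03,-0.0082,0.03,0,0,0,0],[0.03,-0.0045,0.0165,-0.005,0,0,0]],
  ],
)

```text
t: 18.08
tool_pos: [453.9, 358.8, 82.3]
tool_rot: [-3.141, -0.001, 1.715]
ft_force: [0.9, 0.1, -1.4]
gripper_width: 40.4
gripper_force: 40.6
```

step_arm(
  moves=[
    [[0.03,0,0,-0.01,0,0,0],[0.03,0,0,-0.015,0,0,0],[0.03,0,0,-0.01,0,0,0],[0.03,0,0,0,0,0,0],[0.03,0,0,0,0,0,0],[0.03,0,0,0,0,0,0]],
  ],
)

```text
t: 18.58
tool_pos: [455.9, 354.6, 47.6]
tool_rot: [-3.141, 0.0, 1.71]
ft_force: [-0.2, 0.3, -1.3]
gripper_width: 40.5
gripper_force: 40.6
```

step_arm(
  moves=[
    [[0.03,0,0,-0.007,0,0,0],[0.03,0,0,-0.006,0,0,0],[0.03,0,0,-0.004,0,0,0],[0.03,0,0,-0.002,0,0,0],[0.03,0,0,-0.001,0,0,0],[0.03,0,0,0,0,0,0],[0.03,0,0,0,0,0,0]],
  ],
)

```text
t: 19.17
tool_pos: [455.6, 355.4, 27.8]
tool_rot: [3.141, -0.0, 1.712]
ft_force: [0.7, -0.7, -1.9]
gripper_width: 40.9
gripper_force: 40.6
```

step_arm(
  moves=[
    [[0.03,0,0,-0.0005,0,0,0],[0.03,0,0,-0.0005,0,0,0],[0.03,0,0,0,0,0,0],[0.03,0,0,0,0,0,0]],
  ],
)

```text
t: 19.5
tool_pos: [455.6, 355.4, 26.9]
tool_rot: [3.141, -0.0, 1.712]
ft_force: [-0.6, 0.2, -2.1]
gripper_width: 40.1
gripper_force: 40.6
```

step_arm(
  moves=[
    [[0.03,0,0,-0.0005,0,0,0],[0.03,0,0,-0.0004,0,0,0],[0.03,0,0,0,0,0,0],[0.03,0,0,0,0,0,0]],
  ],
)

```text
t: 19.83
tool_pos: [455.6, 355.4, 26.2]
tool_rot: [3.141, -0.0, 1.712]
ft_force: [-1.4, -0.6, 0.5]
gripper_width: 40.3
gripper_force: 41.0
```

step_arm(
  moves=[
    [[0.042,0,0,0,0,0,0],[0.046,0,0,0,0,0,0],[0.056,0,0,0,0,0,0],[0.066,0,0,0.002,0,0,0],[0.07,0,0,0.008,0,0,0],[0.07,0,0,0.02,0,0,0],[0.07,0,0,0.035,0,0,0],[0.07,0,0,0.035,0,0,0],[0.07,0.005,-0.018,0.025,0,0,0],[0.07,0.008,-0.03,0.01,0,0,0],[0.07,0,0,0,0,0,0]],
  ],
)

```text
t: 20.75
tool_pos: [471.4, 304.9, 164.9]
tool_rot: [3.135, 0.0, 1.71]
ft_force: [-0.3, -0.2, 0.5]
gripper_width: 69.8
gripper_force: 0.0
```

```bash
python3 - <<'E'
from h import *
s,im,C=wr('w7')
E
```

```text
tool [471.4 304.9 164.9] [179.6   0.   98. ] w 69.8
```

View pics/w7.png

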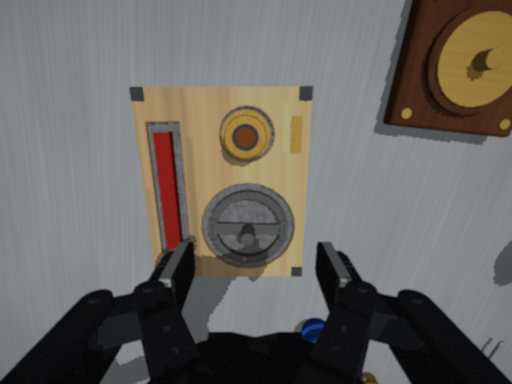

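Kit three is complete: bar, lamp and ring all look seated flat. Next is the short bar.

step_arm(
  moves=[
    [[0.05,0.005,-0.018,0,0,0,-1],[0.05,0.0102,-0.036,0,0,0,-2],[0.05,0.0102,-0.036,0,0,0,-2],[0.05,0.0102,-0.036,0,0,0,-2],[0.05,0.0102,-0.036,0,0,0,-2],[0.05,0.0102,-0.036,0,0,0,-2],[0.05,0.0102,-0.036,0,0,0,-2],[0.05,0.0102,-0.036,0,0,0,-2],[0.05,0.0102,-0.036,0,0,0,-2],[0.05,0.0102,-0.036,0,0,0,-2],[0.05,0.0102,-0.036,0,0,0,-2],[0.05,0.0102,-0.036,0,0,0,-2]],
  ],
)

```text
t: 21.8
tool_pos: [585.7, -107.6, 160.3]
tool_rot: [-3.14, -0.001, 1.309]
ft_force: [1.1, 0.5, 0.7]
gripper_width: 50.1
gripper_force: 0.0
```

step_arm(
  moves=[
    [[0.04,0.0102,-0.036,0,0,0,-2],[0.04,0.0102,-0.036,0,0,0,-2],[0.04,0.0102,-0.036,0,0,0,-2],[0.04,0.0102,-0.036,-0.01,0,0,-2],[0.04,0.007,-0.026,-0.015,0,0,-2],[0.04,0.005,-0.015,-0.015,0,0,-1.6],[0.04,0,0,-0.01,0,0,0],[0.04,0,0,0,0,0,0],[0.04,0,0,0,0,0,0],[0.04,0,0,0,0,0,0],[0.04,0,0,0,0,0,0]],
  ],
)

```text
t: 22.72
tool_pos: [639.1, -290.1, 112.1]
tool_rot: [3.141, -0.0, 1.11]
ft_force: [0.3, 0.8, -0.9]
gripper_width: 40.0
gripper_force: 0.0
```

```bash
python3 - <<'E'
from h import *
s,im,C=wr('w8')
for c in comps(masks(im)['red'],150): print('red',cv2.boundingRect(c),*rect(C,c,14))
for c in comps(masks(im)['wood'],500): print('wood',cv2.boundingRect(c),*rect(C,c,10))
E
```

```text
tool [ 639.1 -290.1  112.1] [179.9  -0.   63.6] w 40.0
red (250, 166, 17, 63) [ 640.4 -293.6] [62.8 15.3] 63.3
red (179, 0, 73, 81) [ 671.1 -155.7] [71.3 16.6] -79.5
wood (0, 172, 176, 148) [ 445.3 -270.8] [148.  141.8] -86.1
```

step_arm(
  moves=[
    [[0.04,0.0008,-0.003,-0.02,0,0,0],[0.04,0,0,-0.03,0,0,0],[0.04,0,0,-0.025,0,0,0],[0.04,0,0,-0.013,0,0,0],[0.04,0,0,-0.008,0,0,0],[0.04,0,0,-0.004,0,0,0],[0.03,0,0,0,0,0,0],[0.026,0,0,0,0,0,0],[0.026,0,0,0,0,0,0],[0.026,0,0,0,0,0,0]],
  ],
)

```text
t: 23.6
tool_pos: [640.2, -295.2, 12.4]
tool_rot: [3.139, 0.0, 1.108]
ft_force: [-0.3, -0.4, 0.4]
gripper_width: 26.0
gripper_force: 0.0
```

step_arm(
  moves=[
    [[0.026,0,0.001,-0.002,0,0,0],[0.026,0,0,-0.0015,0,0,0],[0.026,0,0,0,0,0,0],[0.026,0,0,0,0,0,0],[0.005,0,0,0,0,0,0],[0.005,0,0,0,0,0,0],[0.005,0,0,0,0,0,0],[0.005,0,0,0,0,0,0]],
  ],
  squeeze=50,
)

```text
t: 24.27
tool_pos: [639.5, -293.8, 7.6]
tool_rot: [3.141, 0.0, 1.108]
ft_force: [0.2, -0.0, 2.3]
gripper_width: 16.2
gripper_force: 50.4
```

step_arm(
  moves=[
    [[0.005,0,0,0.003,0,0,0],[0.005,0,0,0.006,0,0,0],[0.005,0,0,0.012,0,0,0],[0.005,0,0,0.02,0,0,0],[0.005,0,0,0.02,0,0,0],[0.005,0,0,0.01,0,0,0],[0.005,0,0,0,0,0,0],[0.005,0,0,0,0,0,0]],
  ],
)

```text
t: 24.93
tool_pos: [639.7, -293.8, 79.5]
tool_rot: [3.14, 0.0, 1.108]
ft_force: [-0.3, 0.3, -1.0]
gripper_width: 16.0
gripper_force: 50.1
```

step_arm(
  moves=[
    [[0.005,-0.015,0,0,0,0,3.8],[0.005,-0.035,0,0,0,0,3.8],[0.005,-0.035,0,0,0,0,3.8],[0.005,-0.035,0,0,0,0,3.8],[0.005,-0.035,0,0,0,0,3.8],[0.005,-0.035,0,0,0,0,3.8],[0.005,-0.027,0,0,0,0,3.8],[0.005,-0.015,0,-0.01,0,0,3.7],[0.005,0,0,-0.015,0,0,0],[0.005,0,0,-0.01,0,0,0],[0.005,0,0,0,0,0,0],[0.005,0,0,0,0,0,0]],
  ],
)

```text
t: 25.93
tool_pos: [407.4, -293.3, 42.4]
tool_rot: [-3.14, -0.002, 1.637]
ft_force: [-0.4, 0.1, -0.2]
gripper_width: 16.2
gripper_force: 50.1
```

step_arm(
  moves=[
    [[0.005,0,0,0,0,0,0],[0.005,0,0,0,0,0,0]],
  ],
)

```text
t: 26.1
tool_pos: [408.1, -293.9, 43.7]
tool_rot: [3.141, 0.001, 1.637]
ft_force: [-0.2, 1.2, 0.6]
gripper_width: 16.2
gripper_force: 50.1
```

```bash
python3 - <<'E'
from h import *
s,im,C=wr('w9')
z=s['tool_pos'][2]-7.6+14
for c in comps(masks(im)['red'],200): print('red',cv2.boundingRect(c),*rect(C,c,z))
E
```

```text
tool [ 408.1 -293.9   43.7] [1.80e+02 1.00e-01 9.38e+01] w 16.2
red (239, 198, 32, 100) [ 407.1 -292.9] [65.1 17.5] -86.5
```

View pics/w9.png

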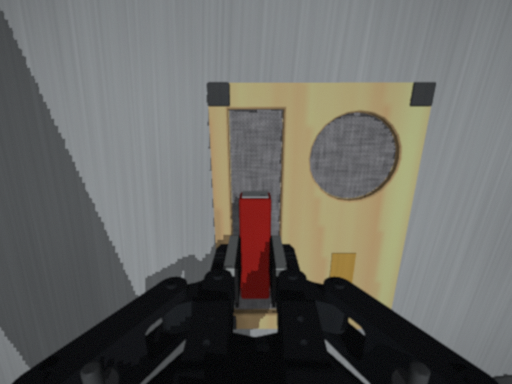

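The bar is over the middle of the slot and parallel to it. I lower it to TCP z 11.6.

step_arm(
  moves=[
    [[0.005,0,0,-0.008,0,0,0],[0.005,0,0,-0.009,0,0,0],[0.005,0,0,-0.006,0,0,0],[0.005,0,0,-0.004,0,0,0],[0.005,0,0,-0.002,0,0,0],[0.005,0,0,-0.001,0,0,0],[0.005,0,0,0,0,0,0],[0.005,0,0,0,0,0,0]],
  ],
)

```text
t: 26.82
tool_pos: [407.4, -293.7, 13.4]
tool_rot: [3.142, 0.0, 1.637]
ft_force: [1.0, 0.9, -1.2]
gripper_width: 16.1
gripper_force: 50.1
```

step_arm(
  moves=[
    [[0.005,0,0,-0.0005,0,0,0],[0.005,0,0,-0.0005,0,0,0],[0.005,0,0,0,0,0,0],[0.005,0,0,0,0,0,0]],
  ],
)

```text
t: 27.15
tool_pos: [407.4, -293.7, 12.5]
tool_rot: [3.141, 0.0, 1.637]
ft_force: [-0.7, 0.6, -1.2]
gripper_width: 16.0
gripper_force: 50.1
```

step_arm(
  moves=[
    [[0.005,0,0,-0.0005,0,0,0],[0.005,0,0,-0.0005,0,0,0],[0.005,0,0,0,0,0,0],[0.005,0,0,0,0,0,0]],
  ],
)

```text
t: 27.48
tool_pos: [407.4, -293.7, 11.5]
tool_rot: [3.141, 0.0, 1.637]
ft_force: [0.3, 0.3, 1.6]
gripper_width: 16.4
gripper_force: 50.4
```

step_arm(
  moves=[
    [[0.02,0,0,0,0,0,0],[0.024,0,0,0,0,0,0],[0.026,0,0,0.001,0,0,0],[0.026,0,0,0.005,0,0,0],[0.026,0,0,0.015,0,0,0],[0.04,0,0,0.03,0,0,0],[0.06,0,0,0.035,0,0,0],[0.06,0.012,0.013,0.03,0,0,0],[0.06,0.022,0.024,0.02,0,0,0],[0.06,0.027,0.029,0.015,0,0,0],[0.06,0.027,0.029,0.01,0,0,0],[0.06,0.027,0.029,0,0,0,0]],
  ],
)

```text
t: 28.48
tool_pos: [524.1, -169.6, 175.4]
tool_rot: [3.137, 0.003, 1.636]
ft_force: [1.1, -0.9, -0.6]
gripper_width: 59.7
gripper_force: 0.0
```

step_arm(
  moves=[
    [[0.06,0.027,0.029,0,0,0,0],[0.06,0.027,0.029,0,0,0,0],[0.06,0.027,0.029,0,0,0,0],[0.06,0.027,0.029,0,0,0,0],[0.06,0.027,0.029,0,0,0,0],[0.06,0.015,0.018,0,0,0,0],[0.06,0.008,0.01,0,0,0,0],[0.06,0,0,0,0,0,0],[0.06,0,0,0,0,0,0],[0.06,0,0,0,0,0,0]],
  ],
)

```text
t: 29.32
tool_pos: [678.5, 1.5, 172.0]
tool_rot: [-3.14, 0.0, 1.635]
ft_force: [1.0, -0.1, -0.0]
gripper_width: 59.9
gripper_force: 0.0
```

```bash
python3 - <<'E'
from h import *
s,im,C=wr('w10')
def circ(p):
    A=np.c_[2*p,np.ones(len(p))]; q=np.linalg.lstsq(A,(p**2).sum(1),rcond=None)[0]; return q[:2].round(1),np.sqrt(q[2]+q[0]**2+q[1]**2).round(1)
for c in comps(masks(im)['brass'],300):
    b=cv2.boundingRect(c); p=c.reshape(-1,2); print(b,'mec z22',cv2.minEnclosingCircle(ray(C,p,22).astype(np.float32)))
    lo=p[p[:,1]>b[1]+b[3]-12]; up=p[p[:,1]<b[1]+12]; print('top z70',circ(ray(C,lo,70)),'collar z22',circ(ray(C,up,22)))
E
```

```text
tool [678.5   1.5 172. ] [-179.9    0.    93.7] w 59.9
(365, 175, 43, 77) mec z22 ((833.1844482421875, -28.87472152709961), 48.87662887573242)
top z70 (array([804.3, -42.6]), np.float64(9.3)) collar z22 (array([840.6,  11.3]), np.float64(8.8))
(247, 164, 35, 45) mec z22 ((688.9041748046875, -3.692723035812378), 26.88530731201172)
top z70 (array([687.3,   3.6]), np.float64(15.4)) collar z22 (array([686.8,   6. ]), np.float64(16.9))
```

View pics/w10.png

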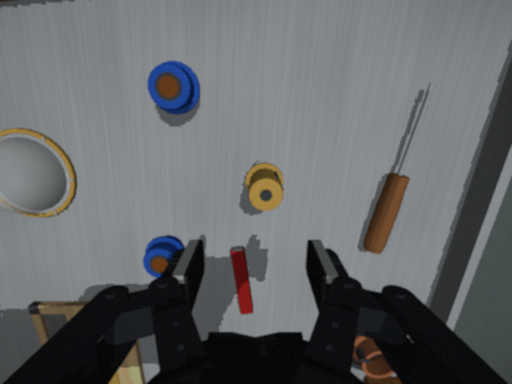

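The tall brass lamp is at (265,188) with its top hole at (266,196). It is the only tall one, and the blue units at (174,88) and (163,257) are squat look-alikes. I descend on it.

step_arm(
  moves=[
    [[0.06,0.0085,0.002,-0.01,0,0,0],[0.06,0,0,-0.03,0,0,0],[0.06,0,0,-0.03,0,0,0],[0.06,0,0,-0.03,0,0,0],[0.06,0,0,-0.02,0,0,0],[0.06,0,0,-0.014,0,0,0],[0.06,0,0,-0.007,0,0,0],[0.06,0,0,0,0,0,0],[0.06,0,0,0,0,0,0],[0.06,0,0,0,0,0,0],[0.06,0,0,0,0,0,0],[0.06,0,0,0,0,0,0]],
  ],
)

```text
t: 30.37
tool_pos: [689.4, 4.8, 32.7]
tool_rot: [3.139, 0.001, 1.637]
ft_force: [0.1, 1.0, 0.5]
gripper_width: 59.7
gripper_force: 0.0
```

step_arm(
  moves=[
    [[0.06,-0.001,-0.0008,0,0,0,0],[0.052,0,0,0,0,0,0],[0.046,0,0,0,0,0,0],[0.04,0,0,0,0,0,0],[0.036,0,0,0,0,0,0],[0.034,0,0,0,0,0,0],[0.02,0,0,0,0,0,0],[0.02,0,0,0,0,0,0],[0.02,0,0,0,0,0,0],[0.02,0,0,0,0,0,0]],
  ],
  squeeze=40,
)

```text
t: 31.2
tool_pos: [688.1, 4.1, 31.5]
tool_rot: [3.14, 0.0, 1.637]
ft_force: [1.5, 0.5, 0.8]
gripper_width: 33.0
gripper_force: 39.9
```

step_arm(
  moves=[
    [[0.02,0,0,0.003,0,0,0],[0.02,0,0,0.006,0,0,0],[0.02,0,0,0.012,0,0,0],[0.02,0,0,0.02,0,0,0],[0.02,0,0,0.02,0,0,0],[0.02,0,0,0.014,0,0,0],[0.02,0,0,0,0,0,0],[0.02,0,0,0,0,0,0]],
  ],
)

```text
t: 31.87
tool_pos: [687.8, 4.0, 107.5]
tool_rot: [3.14, 0.001, 1.637]
ft_force: [0.0, 0.0, -2.4]
gripper_width: 33.4
gripper_force: 39.9
```

step_arm(
  moves=[
    [[0.02,-0.011,-0.0125,0,0,0,0],[0.02,-0.024,-0.0271,0,0,0,0],[0.02,-0.024,-0.0271,0,0,0,0],[0.02,-0.024,-0.0271,0,0,0,0],[0.02,-0.024,-0.0271,0,0,0,0],[0.02,-0.024,-0.0271,0,0,0,0],[0.02,-0.024,-0.0271,0,0,0,0],[0.02,-0.024,-0.0271,0,0,0,0],[0.02,-0.024,-0.0271,0,0,0,0],[0.02,-0.01,-0.0115,0,0,0,0],[0.02,-0.0045,-0.0048,-0.01,0,0,0],[0.02,0,0,-0.02,0,0,0]],
  ],
)

```text
t: 32.87
tool_pos: [469.3, -243.8, 76.7]
tool_rot: [3.14, 0.002, 1.633]
ft_force: [0.7, 0.8, -1.6]
gripper_width: 33.0
gripper_force: 40.2
```

step_arm(
  moves=[
    [[0.02,0,0,-0.015,0,0,0],[0.02,0,0,-0.005,0,0,0],[0.02,0,0,0,0,0,0],[0.02,0,0,0,0,0,0],[0.02,0,0,0,0,0,0],[0.02,0,0,0,0,0,0]],
  ],
)

```text
t: 33.37
tool_pos: [470.5, -241.6, 56.9]
tool_rot: [3.14, 0.001, 1.637]
ft_force: [0.0, 0.1, -1.4]
gripper_width: 33.0
gripper_force: 40.2
```

```bash
python3 - <<'E'
from h import *
s,im,C=wr('w11'); print(s['ft_force'])
E
```

```text
tool [ 470.5 -241.6   56.9] [1.799e+02 1.000e-01 9.380e+01] w 33.0
[ 0.0124357   0.128259   -1.40567479]
```

View pics/w11.png

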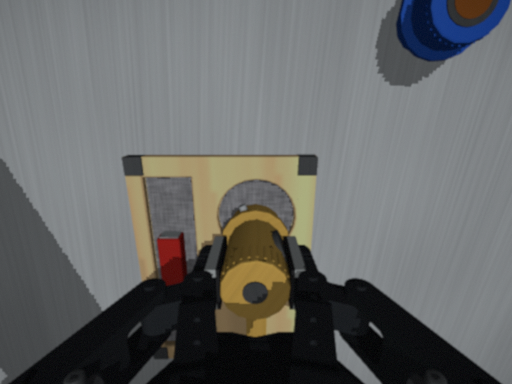

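The lamp hangs upright over its pocket. I lower it.

step_arm(
  moves=[
    [[0.02,0.0005,0,-0.006,0,0,0],[0.02,0,0,-0.006,0,0,0],[0.02,0,0,-0.004,0,0,0],[0.02,0,0,-0.002,0,0,0],[0.02,0,0,-0.001,0,0,0],[0.02,0,0,-0.0007,0,0,0],[0.02,0,0,0,0,0,0],[0.02,0,0,0,0,0,0]],
  ],
)

```text
t: 34.08
tool_pos: [470.5, -241.6, 36.5]
tool_rot: [3.142, 0.0, 1.637]
ft_force: [0.1, 0.1, -2.4]
gripper_width: 33.1
gripper_force: 40.2
```

step_arm(
  moves=[
    [[0.02,0,0,-0.0005,0,0,0],[0.02,0,0,-0.0005,0,0,0],[0.02,0,0,0,0,0,0],[0.02,0,0,0,0,0,0]],
  ],
)

```text
t: 34.42
tool_pos: [470.4, -241.5, 35.5]
tool_rot: [3.142, 0.0, 1.637]
ft_force: [0.3, 1.0, -1.4]
gripper_width: 32.8
gripper_force: 40.2
```

step_arm(
  moves=[
    [[0.02,0,0,-0.0004,0,0,0],[0.02,0,0,-0.0004,0,0,0],[0.02,0,0,0,0,0,0],[0.02,0,0,0,0,0,0]],
  ],
)

```text
t: 34.75
tool_pos: [470.5, -241.6, 35.4]
tool_rot: [3.141, 0.0, 1.637]
ft_force: [-0.6, 0.0, 6.1]
gripper_width: 33.1
gripper_force: 40.9
```

Seated at 6 N of contact. I release and rise clear.

step_arm(
  moves=[
    [[0.02,0,0,0.0004,0,0,0],[0.036,0,0,0,0,0,0],[0.042,0,0,0,0,0,0],[0.052,0,0,0,0,0,0],[0.06,0,0,0.002,0,0,0],[0.06,0,0,0.01,0,0,0],[0.06,0,0,0.025,0,0,0],[0.06,0,0,0.035,0,0,0],[0.06,0,0,0.035,0,0,0],[0.06,0,0,0.03,0,0,0],[0.06,0.01,-0.015,0.02,0,0,0],[0.06,0.01,-0.025,0,0,0,0]],
  ],
)

```text
t: 35.75
tool_pos: [492.2, -281.1, 198.0]
tool_rot: [3.135, 0.005, 1.639]
ft_force: [1.0, -0.9, -0.0]
gripper_width: 60.1
gripper_force: 0.0
```

step_arm(
  moves=[
    [[0.06,0,-0.035,0,0,0,0],[0.06,0,-0.035,0,0,0,0],[0.06,0,-0.035,0,0,0,0],[0.06,0,-0.035,0,0,0,0],[0.06,0,-0.035,0,0,0,0],[0.06,0,-0.035,0,0,0,0],[0.06,0,-0.02,0,0,0,0],[0.06,0,0,0,0,0,0],[0.06,0,0,0,0,0,0],[0.06,0,0,0,0,0,0]],
  ],
)

```text
t: 36.58
tool_pos: [490.1, -510.2, 192.1]
tool_rot: [-3.141, -0.002, 1.637]
ft_force: [0.2, 0.9, -0.8]
gripper_width: 59.8
gripper_force: 0.0
```

```bash
python3 - <<'E'
from h import *
im=ctrl.read_camera('top')[:,:,::-1]; sc=ctrl.read_camera('scene')[:,:,::-1]
cv2.imwrite('pics/end.png',np.vstack([cv2.resize(im[120:290,120:460],(800,300),interpolation=3) if 0 else cv2.resize(im[120:290,120:460],(600,300),interpolation=3),cv2.resize(sc[80:330,10:410],(600,300),interpolation=3)]))
E
```

```text
(no output)
```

View pics/end.png

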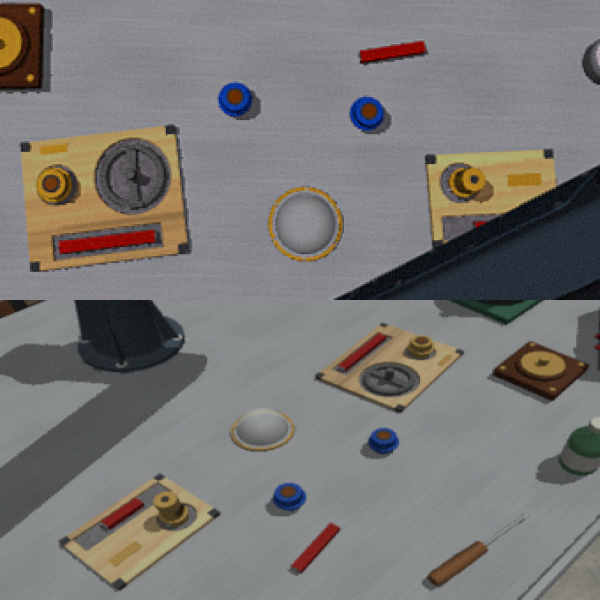

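Both kits are complete. The bars lie in their slots, the lamps stand upright and the ring is flat. The middle bar, dome, walnut base and blue look-alikes are where they were.

```bash
python3 -c "
from station import ctrl
print(ctrl.finish_job())"
```

```text
the job is handed in; nothing more can be done
None
```

Both compass kits are made up, with all five pieces seated flat in their pockets and the bystanders left where they were; the job was handed in at about 37 s of robot time.

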